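# Spot-check the lacquer on a copper tray with a cordless thickness gauge

## Task

Check the lacquer on the copper tray with the cordless thickness gauge: lift the gauge out of its dock, zero it first on the bare copper disc of the zero plate, then take a reading inside the inked ring in the middle of the tray's floor, and last one inside the inked ring on the tray's sloping wall. For each of the three, press the sprung tip gently onto the metal with the gauge square to the surface there and keep it pressed for at least half a second. Then put the gauge back upright and fully home in its dock without dropping it, and leave the tray, the zero plate and everything else on the bench where they are.

Things in the scene. Friction and masses are not known exactly. Their poses are not given: they have to be found in the camera images.
- gauge_grip (a point): Cordless coating-thickness gauge, a stout pen 140 mm long, 0.13 kg, standing tip down in its dock. This point: on its long axis, mid-height of its grip body, 108 mm from the tip's end. z runs from tip to rear end. The grip body is a grey rounded box, 30 mm along x, 26 mm along y, from 74 to 140 mm above the tip's end (bare: fingers fit on either pair of sides).
- gauge_tip (a point): End of the gauge's steel probe, a blunt tip 8 mm across, on the gauge's axis, 108 mm below gauge_grip when not pressed. It is sprung: it gives way along the axis by up to 8 mm, needing 1 N to start and 5 N at the full 8 mm, where it meets a hard stop. A reading needs more than 1 N; over 20 N harms the gauge.
- probe: The steel probe itself, which slides in the gauge's nose: origin at its tip's end (as gauge_tip), z along the gauge towards its rear end.
- gauge: The gauge: origin on its axis where the tip's end is when not pressed, axes as gauge_grip. Below the grip body a black round barrel, 26 mm across, reaches down to a flat shoulder 24 mm above the tip's end, its edge bevelled to 23 mm across; then a nose 14 mm across down to 14 mm above the tip's end; then the bare steel probe.
- dock_mouth (a point): Mouth of the grey charging dock, fixed to the bench: centre of the round socket's rim, 75 mm above the bench, z up. Rim 50 mm across outside; socket 41 mm wide at the mouth, narrowing within 7 mm to a 29 mm bore; the ledge that the gauge's shoulder sits on is 39 mm below the mouth and has a 17 mm hole for the nose. Foot 90 x 84 x 9 mm. The gauge fits at any yaw.
- dock_seat (a point): Where the gauge's tip end hangs free when the gauge is fully home in the dock: on the socket's axis, 63 mm below the mouth (12 mm above the bench), z up.
- zero_disc (a point): The bare copper disc of the zero plate: centre of the disc's upper face, 13 mm above the bench, z up. The disc is 40 mm across and lies on a loose black plastic base 66 x 66 mm and 10 mm thick, 0.16 kg.
- zero_plate: The zero plate (base and disc together): origin at the centre of its underside, z up.
- tray: Lacquered copper tray with fluted border, flat on the bench, loose, 1.3 kg: origin at the centre of its underside, z up, +x towards the ring on its wall. 345 mm across, 40 mm high; flat floor 210 mm across, its upper face 2.5 mm above the bench; then the wall flares outward and up at 34 degrees from the horizontal, 62 mm along the slope, to a flat border 16 mm wide.
- floor_ring (a point): Centre of the black inked ring (32 mm outside, 24 mm inside, with a dot in the middle) in the middle of the tray's floor, on the metal's upper face; z up.
- wall_ring (a point): Centre of the like inked ring on the inner face of the tray's sloping wall, 132 mm from the tray's axis and 21 mm above the bench, always on the side of the tray away from the robot; z is the outward normal of the metal there, leaning 34 degrees from vertical towards the tray's axis; x points up the slope.
- coffee_pot: Bystander: copper coffee pot 86 mm across, 92 mm high, with a long brass handle along +y, 165 mm out and 118 mm high at its end. Origin at the centre of its underside, as for all bystanders.
- hammer: Bystander: hammer lying flat, 260 mm long, along its x axis, 32 mm high.
- mortar: Bystander: brass mortar 94 mm across, 85 mm high.
- dish_stack: Bystander: four nested copper dishes, 116 mm across, 34 mm high.
- lacquer_tin: Bystander: round lacquer tin 84 mm across, 115 mm high.
- cup: Bystander: small open copper cup 66 mm across, 55 mm high.
- saucer: Bystander: brass saucer 96 mm across, 11 mm high.
- marker: Bystander: black-capped marker pen lying flat, 137 mm long along x, 16 mm high.
Things that resemble listed ones, but are neither listed nor needed, are in the scene too. Leave any green look-alike of the zero_plate alone.

How it is judged:
By the outcome, as a careful person would: the job done as asked, in the order asked, and still so for the second after the job is handed in, with the robot touching nothing.
It also fails if it takes over 64 s, if anything falls off the work surface, if the arm or the gripper's body presses on something with over 40 N, if the wrist force passes 120 N, or if a joint passes its speed limit or range.

## Robot

A 7-joint arm with a two-finger parallel gripper is mounted at the origin on the work surface. World frame = base frame: x ahead of the robot, y to its left, z up, the work surface at z = 0. Lengths are in m, angles in rad, forces in N, time in s.
With the tool pointing down it reaches from about 0.425 to 0.875 m from the base axis. Payload 4.7 kg.
Tool frame: the origin (TCP) lies midway between the tips of the shut fingers; the grasp point (between the pads) lies 19 mm behind it; z points along the fingers, y is the line along which they close (so a half turn about z gives the same grasp; the last joint's range is limited). The gripper opens to 87 mm and grips with 3 to 60 N. Pads are 19 mm wide; open, the fingers measure 117 mm over their backs; the gripper's body (75 mm by 190 mm) begins 51 mm behind the grasp point.
Start: joints at [1.362, 0.321, -0.07, 1.45, 0.023, 1.371, -0.057], TCP at [0.144, -0.634, 0.223] pointing down, gripper open.
Joint ranges: [-2.86, 2.86], [-0.3, 2.09], [-1.38, 1.24], [0.06, 2.45], [-1.56, 4.7], [0.09, 2.05], [-2.69, 2.69]. Speed limits (rad/s): [2.57, 2.57, 3.14, 3.14, 3.14, 3.14, 3.14].

## Interface

Orientations are given as a 3x3 rotation matrix whose columns are the frame's x, y, z axes.
In Python, from cell import bot gives the robot as it stands. The module is installed in compiled form; this text tells all that it offers.
- The arm moves only by the tool carry_out, never from a script. Its argument "steps" is a list of rows, each a list of 6 numbers: the shift along the tool's x, y, z each as a share of 8 cm, from -1 to 1, then the turn, a rotation vector about the tool's x, y, z each as a share of 45 degrees, from -1 to 1. A call has 1 to 8 rows; each row is the pose to reach, as a shift and turn from the pose commanded when the call began, along the tool's axes at that moment; what a row does not reach only later rows make up. A row lasts 1/10 s, in which the tool goes at most 50 mm and 8.59 degrees, less where a joint would pass 70% of its speed; a pose out of reach is approached as far as the arm can. A call with a number of a shift or a turn outside -1 to 1 is refused whole. A call with a gripper value outside its range is refused whole. "grip" is the closure, from 0 (fully open) to 1 (shut), set as the call begins (left out, the last holds). The fingers move at their own pace and stop on an object; the grip force is fixed at half the most. Time passes only in rows, so rows that repeat a pose let the fingers close. It gives the time, the measured TCP pose, the force, the opening and the grip force at its end, in the units of the state.
- bot.read_state(): the state, without advancing time (a new reading comes with each control period).
- bot.capture(name): name is "side" or "top" or "wrist"; returns a dict with "frame" (384x512x3 uint8, red, green, blue), "depth" (384x512 float32, m along the optical axis (not along the pixel's ray), 0 where there is no reading), "fovy" (degrees; the focal length in pixels is half the picture's height over the tangent of half this angle, whatever the lens; pixels are square), "cx", "cy" (the principal point, pixels), "R" (3x3) and "t" (3): a world point X has camera coordinates R X + t. Camera axes: x right, y down, z forward; pixel columns grow to the right and rows downward; lengths in m; the calibration is good to about 2 mm. A picture is of the moment at which its call begins.
- bot.job_done(): hands the job in; it is judged then, once.
The state is a dict: "clock": time; "joint_pos": joint angles; "qvel": joint speeds; "joint_torque": joint torques, N m; "ee_pos": TCP position; "tool_rot": TCP orientation; "ft_force": force on the tool from outside, world axes, zero at the start; "wrist_torque": the same for the moment, N m; "opening": finger opening in m; "grip_force": force on a finger pad.
Only numpy, scipy, OpenCV 4.12 (cv2) and the standard library are available. Lean on these libraries where they do the work, as an engineer would, in place of code of your own. Each camera call takes 0.05 s, during which the arm holds its last target. There are 200 camera calls.

## Working session

There is one attempt and no reset: what is moved stays moved. The work goes in short steps, Python scripts to look and compute and a tool call to move; the robot and the scene stay as the last step left them, time stands still between calls to the robot, and variables do not carry over. Pictures are saved under pics/ and viewed, at most 11 in all, crops included, and the job is handed in when it is done.

Besides the shell and the picture viewer there is one more tool, called after "Emit:" by a JSON object that holds its "op" and its "data". carry_out: Moves the arm, as the interface text tells. Its arguments: {"type":"object","properties":{"steps":{"type":"array"},"grip":{"type":"number"}},"required":["steps"]}

```bash
mkdir -p pics
cat > h.py <<'E'
import numpy as np, cv2
from cell import bot
def cap(n,save=None):
    c=bot.capture(n); c['f']=c['frame'].shape[0]/2/np.tan(np.radians(c['fovy'])/2)
    c['R']=np.array(c['R']);c['t']=np.array(c['t'])
    if save: cv2.imwrite('pics/'+save,c['frame'][:,:,::-1])
    return c
def ray(c,u,v):
    d=c['R'].T@np.array([(u-c['cx'])/c['f'],(v-c['cy'])/c['f'],1.]); return -c['R'].T@c['t'],d
def onz(c,u,v,z):
    o,d=ray(c,u,v); return o+d*(z-o[2])/d[2]
def cloud(c):
    v,u=np.mgrid[:384,:512]; z=c['depth']
    P=np.stack([(u-c['cx'])/c['f']*z,(v-c['cy'])/c['f']*z,z],-1)
    return (P-c['t'])@c['R']
def proj(c,X):
    p=c['R']@np.array(X)+c['t']; return c['f']*p[:2]/p[2]+[c['cx'],c['cy']]
E
python3 - <<'E'
from h import *
import pickle
ims=[]
for n in('top','side'):
    c=cap(n); pickle.dump(c,open(n+'.pkl','wb')); ims.append(c['frame'])
    print(n,c['f'],c['cx'],c['cy'],-c['R'].T@c['t'],c['R'].round(3).tolist())
    cv2.imwrite(f'pics/{n}0.png',cv2.resize(c['frame'][:,:,::-1],(800,600)))
print(bot.read_state())
E
```

```text
top 405.14480200344406 252.37575440485216 190.5315454409993 [ 0.39215148 -0.00285749  1.61747213] [[0.009, -1.0, 0.016], [-0.997, -0.01, -0.071], [0.071, -0.015, -0.997]]
side 478.1433598268092 253.23126385759372 193.77270460635606 [0.2254558  1.13458089 0.83422084] [[-0.969, -0.248, -0.017], [-0.118, 0.516, -0.848], [0.219, -0.82, -0.529]]
{'clock': 0.1, 'joint_pos': array([ 1.36211318,  0.32176109, -0.07007726,  1.451573  ,  0.02259084,
        1.37079074, -0.056933  ]), 'qvel': array([-0.00091207, -0.00062838, -0.00141491, -0.00316789,  0.00189339,
        0.00128423, -0.00015292]), 'joint_torque': array([-2.74800709e-05, -4.92570913e+01, -4.05625524e-01, -3.13400245e+01,
       -6.41582930e-02,  3.94450827e-02,  7.95676988e-05]), 'ee_pos': array([ 0.14345426, -0.63345676,  0.22155285]), 'tool_rot': array([[ 9.75289294e-01,  2.20931149e-01, -4.70158843e-04],
       [ 2.20931632e-01, -9.75287849e-01,  1.68101516e-03],
       [-8.71515977e-05, -1.74334904e-03, -9.99998477e-01]]), 'ft_force': array([-0.50230138, -0.13305946, -0.17803843]), 'wrist_torque': array([ 0.01117499,  0.0313777 , -0.07254429]), 'grip_force': 0.0, 'opening': 0.08689815220348292}
```

View pics/top0.png

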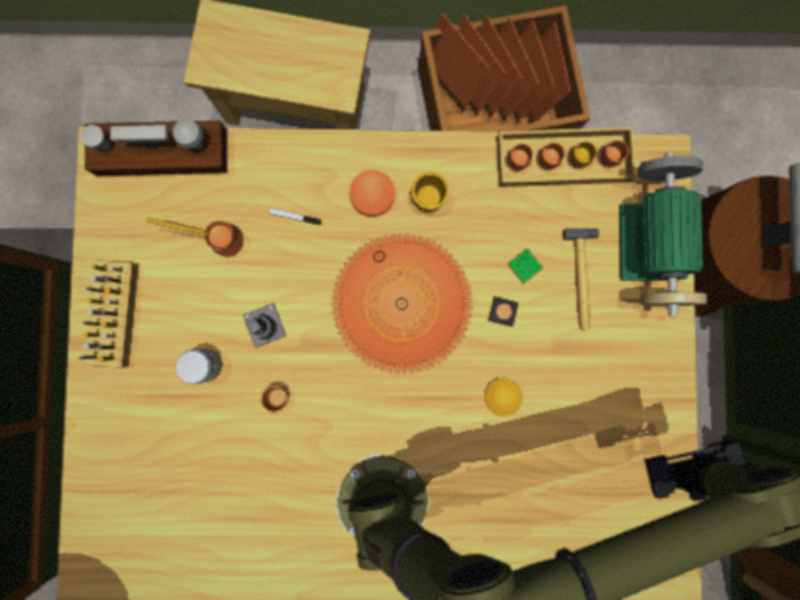

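View pics/side0.png

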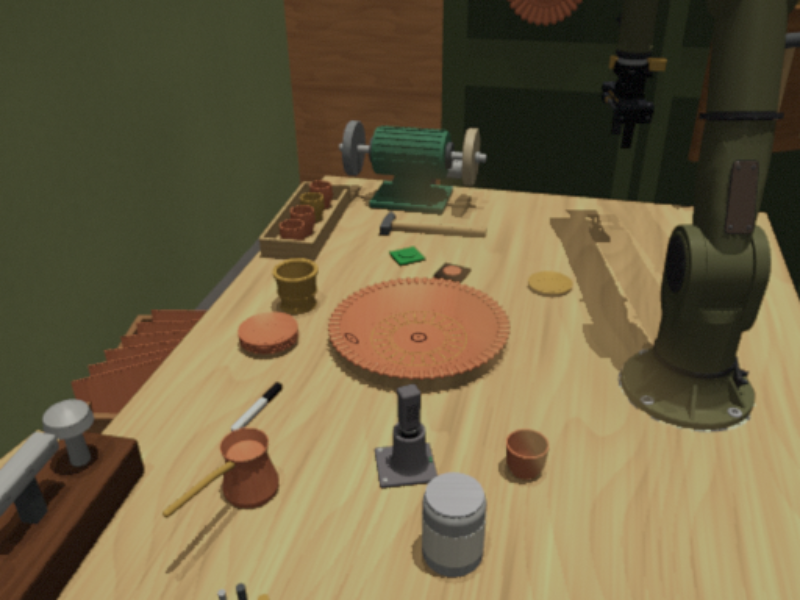

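Top view (800x600): the gauge stands in its dock at (263,325) and the zero plate, black with a copper disc, is at (503,311). The tray's floor ring is at (402,303) and its wall ring at (379,256).

What could be mistaken for these:
- **Zero plate:** the green plate at (525,265) is the look-alike. I choose the black one.
- **Gauge:** the tool rack at (105,313) and the marker at (295,215). I choose the grey pen in the dock.

```bash
cat > m.py <<'E'
from h import *
import pickle
T=pickle.load(open('top.pkl','rb'));S=pickle.load(open('side.pkl','rb'))
for c,n in((T,'T'),(S,'S')):
    P=cloud(c); c['P']=P
    x,y,z=P[...,0],P[...,1],P[...,2]
    # dock & gauge neighbourhood
    o=onz(T,168,208,0.0)
    near=(np.hypot(x-o[0],y-o[1])<.07)&(c['depth']>0)
    for lo,hi in((.004,.014),(.07,.08),(.09,.14),(.14,.165)):
        m=near&(z>lo)&(z<hi); 
        if m.sum(): print(n,lo,m.sum(),P[m].mean(0).round(4),np.median(P[m],0).round(4), P[m].min(0).round(4),P[m].max(0).round(4))
    hsv=cv2.cvtColor(c['frame'],cv2.COLOR_RGB2HSV)
    k=onz(T,322,199,.013)
    nz=np.hypot(x-k[0],y-k[1])<.05
    dark=nz&(hsv[...,2]<75)
    b=np.argwhere(dark)[:,::-1].astype(np.float32); r=cv2.minAreaRect(b)
    print(n,'plate',dark.sum(),r,onz(c,*r[0],.010),P[dark].mean(0).round(4), np.median(z[dark]))
    cu=(np.hypot(x-k[0],y-k[1])<.022)&(hsv[...,2]>75)&(hsv[...,1]>60)
    uv=np.argwhere(cu)[:,::-1].mean(0); print(n,'disc',cu.sum(),uv,onz(c,*uv,.013),np.median(z[cu]))
cr=[T['frame'][185:235,140:190],T['frame'][160:220,300:360],T['frame'][150:210,225:285]]
cr=[cv2.resize(a,(260,260),interpolation=cv2.INTER_CUBIC) for a in cr]
cv2.imwrite('pics/crop1.png',np.hstack(cr)[:,:,::-1])
E
python3 m.py
```

```text
T 0.004 308 [0.4374 0.3008 0.0081] [0.4459 0.2982 0.0079] [0.3704 0.2397 0.004 ] [0.5014 0.3742 0.0138]
T 0.07 53 [0.4293 0.2912 0.0746] [0.4285 0.2893 0.0746] [0.4055 0.2785 0.0701] [0.4511 0.3151 0.0798]
T 0.09 24 [0.4285 0.2905 0.1172] [0.4275 0.2901 0.1166] [0.4123 0.2834 0.0923] [0.4459 0.2993 0.1396]
T 0.14 65 [0.4285 0.3003 0.1519] [0.4297 0.3004 0.1521] [0.4119 0.2864 0.1422] [0.4444 0.3199 0.16  ]
T plate 109 ((321.6470947265625, 198.91177368164062), (14.794672966003418, 14.55213737487793), 14.03624439239502) [ 0.47586158 -0.30307326  0.01      ] [ 0.4754 -0.3018  0.0101] 0.010371215674676627
T disc 98 [321.89795918 199.05102041] [ 0.47516123 -0.30351142  0.013     ] 0.012139387488166899
S 0.004 551 [0.4384 0.3206 0.0088] [0.4425 0.3258 0.0087] [0.3774 0.2433 0.004 ] [0.4926 0.3686 0.014 ]
S 0.07 141 [0.4287 0.312  0.0742] [0.4255 0.3143 0.0743] [0.4062 0.2819 0.0701] [0.4562 0.3309 0.0797]
S 0.09 247 [0.4286 0.3137 0.1164] [0.4277 0.3137 0.1174] [0.4133 0.3004 0.0905] [0.4494 0.3238 0.1399]
S 0.14 139 [0.4304 0.3084 0.1491] [0.4306 0.3093 0.1505] [0.4133 0.2896 0.1401] [0.4485 0.3208 0.1539]
S plate 25 ((282.2500305175781, 176.25001525878906), (6.363960266113281, 5.656853675842285), 45.0) [ 0.49763495 -0.27468619  0.01      ] [ 0.5012 -0.2811  0.0091] 0.009821354606251427
S disc 60 [290.3        172.58333333] [ 0.47441175 -0.30084561  0.013     ] 0.012436166894238748
```

View pics/crop1.png

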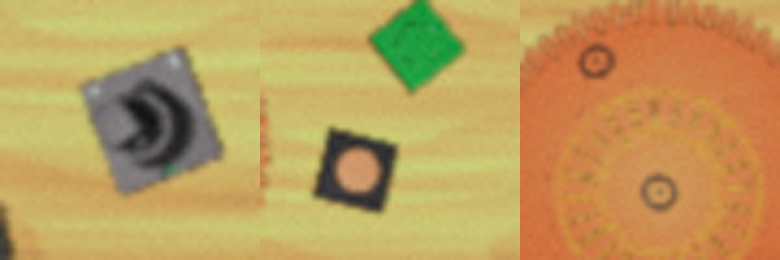

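The crop shows the dock and gauge (left), the black zero plate with its copper disc at crop (358,170), the green look-alike at (417,45), and both rings, at (597,62) and (658,192).

```bash
cat > plan.py <<'E'
import numpy as np
from scipy.spatial.transform import Rotation as Ro
from cell import bot
def yawR(a):  # tool down, tool x at world angle a
    c,s=np.cos(a),np.sin(a); return np.array([[c,s,0],[s,-c,0],[0,0,-1.]])
def plan(wps,p=None,R=None,extra=2,vmax=.048,smax=1.):
    st=bot.read_state()
    p=np.array(st['ee_pos'] if p is None else p);R=np.array(st['tool_rot'] if R is None else R)
    for tp,tR in wps:
        for _ in range(20):
            d=R.T@(np.array(tp)-p)/.08; w=Ro.from_matrix(R.T@tR).as_rotvec()/np.radians(45)
            n=max(1,int(np.ceil(max(abs(d).max(),abs(w).max())/smax-1e-3)))
            d=np.round(d/n,3);w=np.round(w/n,3)
            rows=max(np.linalg.norm(d)*.08/vmax,np.linalg.norm(w)*45/8.3)
            print(d.tolist()+w.tolist(),'rows',int(np.ceil(rows))+extra)
            p=p+R@d*.08; R=R@Ro.from_rotvec(w*np.radians(45)).as_matrix()
            if n==1: break
        print('  at',p.round(4))
    return p,R
E
python3 - <<'E'
from plan import *
st=bot.read_state();R=st['tool_rot']
R1=yawR(np.radians(57.8))
plan([((.28,-.55,.28),yawR(np.radians(12.8))),((.43,-.33,.28),yawR(np.radians(12.8))),((.47,-.1,.28),yawR(np.radians(12.8))),((.47,.0,.30),R1),((.44,.24,.30),R1)])
E
```

```text
[0.948, -0.321, -0.365, -0.001, 0.0, -0.0] rows 4
[0.947, -0.32, -0.365, -0.001, 0.0, -0.001] rows 4
  at [ 0.28 -0.55  0.28]
[0.813, -0.755, 0.0, -0.0, 0.0, 0.0] rows 4
[0.813, -0.756, 0.0, -0.0, 0.0, 0.0] rows 4
[0.812, -0.755, 0.0, -0.0, 0.0, 0.0] rows 4
  at [ 0.43 -0.33  0.28]
[0.375, -0.898, 0.0, -0.0, 0.0, 0.0] rows 4
[0.375, -0.897, 0.0, -0.0, 0.0, 0.0] rows 4
[0.375, -0.898, 0.001, -0.0, 0.0, 0.0] rows 4
  at [ 0.47 -0.1   0.28]
[0.139, -0.609, -0.125, -0.0, 0.0, -0.5] rows 5
[0.361, -0.51, -0.125, -0.0, -0.0, -0.5] rows 5
  at [ 0.47 -0.    0.3 ]
[0.78, -0.639, 0.0, -0.0, -0.0, 0.0] rows 4
[0.78, -0.639, 0.0, -0.0, -0.0, 0.0] rows 4
[0.779, -0.638, 0.0, -0.0, -0.0, 0.0] rows 4
  at [0.44 0.24 0.3 ]
```

Emit:
{"op": "carry_out", "data": {"steps": [[0.95, -0.32, -0.36, 0, 0, 0], [0.95, -0.32, -0.36, 0, 0, 0], [0.95, -0.32, -0.36, 0, 0, 0], [0.95, -0.32, -0.36, 0, 0, 0]], "grip": 0}}

```text
clock: 0.5
ee_pos: [0.2129, -0.5918, 0.2514]
tool_rot: [[0.975, 0.223, -0.0], [0.223, -0.975, -0.0], [-0.0, 0.0, -1.0]]
ft_force: [0.1, -0.7, 0.8]
opening: 0.087
grip_force: 0.0
```

Emit:
{"op": "carry_out", "data": {"steps": [[0.95, -0.32, -0.36, 0, 0, 0], [0.95, -0.32, -0.36, 0, 0, 0], [0.95, -0.32, -0.36, 0, 0, 0], [0.95, -0.32, -0.36, 0, 0, 0]]}}

```text
clock: 0.9
ee_pos: [0.2795, -0.5509, 0.2797]
tool_rot: [[0.975, 0.221, -0.001], [0.221, -0.975, -0.0], [-0.001, -0.0, -1.0]]
ft_force: [-0.4, -1.4, -0.9]
opening: 0.0868
grip_force: 0.0
```

Emit:
{"op": "carry_out", "data": {"steps": [[0.81, -0.76, 0, 0, 0, 0], [0.81, -0.76, 0, 0, 0, 0], [0.81, -0.76, 0, 0, 0, 0], [0.81, -0.76, 0, 0, 0, 0]]}}

```text
clock: 1.3
ee_pos: [0.3285, -0.4777, 0.2794]
tool_rot: [[0.976, 0.219, -0.002], [0.219, -0.976, -0.0], [-0.002, -0.0, -1.0]]
ft_force: [1.5, -1.3, -0.1]
opening: 0.0871
grip_force: 0.0
```

Emit:
{"op": "carry_out", "data": {"steps": [[0.81, -0.76, 0, 0, 0, 0], [0.81, -0.76, 0, 0, 0, 0], [0.81, -0.76, 0, 0, 0, 0], [0.81, -0.76, 0, 0, 0, 0]]}}

```text
clock: 1.7
ee_pos: [0.3784, -0.4049, 0.2797]
tool_rot: [[0.976, 0.219, -0.002], [0.219, -0.976, -0.001], [-0.002, 0.0, -1.0]]
ft_force: [-0.9, -0.3, -1.1]
opening: 0.0874
grip_force: 0.0
```

Emit:
{"op": "carry_out", "data": {"steps": [[0.81, -0.76, 0, 0, 0, 0], [0.81, -0.76, 0, 0, 0, 0], [0.81, -0.76, 0, 0, 0, 0], [0.81, -0.76, 0, 0, 0, 0]]}}

```text
clock: 2.1
ee_pos: [0.4285, -0.3317, 0.2798]
tool_rot: [[0.976, 0.219, -0.001], [0.219, -0.976, -0.001], [-0.001, 0.001, -1.0]]
ft_force: [-0.6, 0.4, 0.3]
opening: 0.0867
grip_force: 0.0
```

Works well. I'll capture the wrist image here for the zero plate.

Run:
```python
from h import *
import pickle
c=cap('wrist','w1.png'); pickle.dump(c,open('w1.pkl','wb')); print(c['f'],c['cx'],c['cy'],-c['R'].T@c['t'],c['R'].round(3).tolist(),proj(c,[.475,-.3025,.013]))
```

```text
320.9251754159679 252.31400727245938 193.76492542733 [ 0.498175   -0.3153265   0.44188432] [[0.218, -0.976, -0.0], [-0.941, -0.21, 0.264], [-0.257, -0.057, -0.965]] [238.88032119 121.7520689 ]
```

View pics/w1.png

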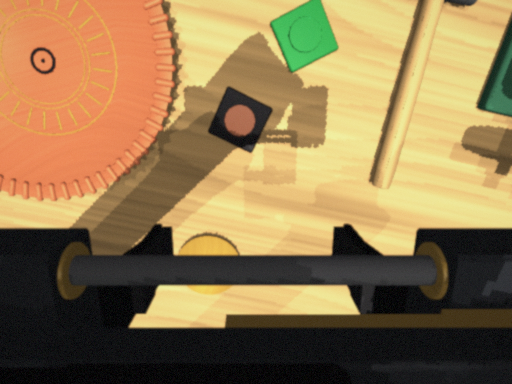

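Emit:
{"op": "carry_out", "data": {"steps": [[0.37, -0.9, 0, 0, 0, 0], [0.37, -0.9, 0, 0, 0, 0], [0.37, -0.9, 0, 0, 0, 0], [0.37, -0.9, 0, 0, 0, 0]]}}

```text
clock: 2.55
ee_pos: [0.4417, -0.2552, 0.2802]
tool_rot: [[0.976, 0.218, -0.0], [0.218, -0.976, -0.001], [-0.001, 0.001, -1.0]]
ft_force: [-0.3, -0.4, -0.1]
opening: 0.0871
grip_force: 0.0
```

Emit:
{"op": "carry_out", "data": {"steps": [[0.37, -0.9, 0, 0, 0, 0], [0.37, -0.9, 0, 0, 0, 0], [0.37, -0.9, 0, 0, 0, 0], [0.37, -0.9, 0, 0, 0, 0]]}}

```text
clock: 2.95
ee_pos: [0.4552, -0.1786, 0.2801]
tool_rot: [[0.976, 0.218, -0.0], [0.218, -0.976, -0.001], [-0.001, 0.001, -1.0]]
ft_force: [-0.7, -1.3, 0.0]
opening: 0.0872
grip_force: 0.0
```

Emit:
{"op": "carry_out", "data": {"steps": [[0.37, -0.9, 0, 0, 0, 0], [0.37, -0.9, 0, 0, 0, 0], [0.37, -0.9, 0, 0, 0, 0], [0.37, -0.9, 0, 0, 0, 0]]}}

```text
clock: 3.35
ee_pos: [0.4685, -0.1019, 0.28]
tool_rot: [[0.976, 0.218, -0.0], [0.218, -0.976, -0.001], [-0.0, 0.001, -1.0]]
ft_force: [-0.5, -0.4, -0.0]
opening: 0.087
grip_force: 0.0
```

Emit:
{"op": "carry_out", "data": {"steps": [[0.14, -0.61, -0.12, 0, 0, -0.5], [0.14, -0.61, -0.12, 0, 0, -0.5], [0.14, -0.61, -0.12, 0, 0, -0.5], [0.14, -0.61, -0.12, 0, 0, -0.5], [0.14, -0.61, -0.12, 0, 0, -0.5]]}}

```text
clock: 3.85
ee_pos: [0.4687, -0.0515, 0.2895]
tool_rot: [[0.82, 0.572, -0.0], [0.572, -0.82, -0.0], [-0.0, -0.0, -1.0]]
ft_force: [-0.2, -0.1, -0.2]
opening: 0.0869
grip_force: 0.0
```

Emit:
{"op": "carry_out", "data": {"steps": [[0.36, -0.51, -0.12, 0, 0, -0.5], [0.36, -0.51, -0.12, 0, 0, -0.5], [0.36, -0.51, -0.12, 0, 0, -0.5], [0.36, -0.51, -0.12, 0, 0, -0.5], [0.36, -0.51, -0.12, 0, 0, -0.5]]}}

```text
clock: 4.35
ee_pos: [0.4688, -0.0003, 0.2991]
tool_rot: [[0.538, 0.843, -0.0], [0.843, -0.538, 0.0], [-0.0, -0.0, -1.0]]
ft_force: [-0.4, -0.3, 0.1]
opening: 0.0869
grip_force: 0.0
```

The wrist view shows the copper disc at (239,121) where the top view predicted it, the green look-alike at (305,34), and the floor ring at (43,60). Next I capture the tray here, then go to view the gauge.

Run:
```python
from h import *
from plan import *
import pickle
c=cap('wrist','w2.png'); pickle.dump(c,open('w2.pkl','wb'))
R1=yawR(np.radians(57.8))
plan([((.42,.20,.29),R1)])
```

```text
[0.892, -0.929, 0.057, -0.0, 0.0, -0.003] rows 5
[0.893, -0.927, 0.058, -0.0, 0.0, -0.003] rows 5
  at [0.42   0.1999 0.29  ]
```

Emit:
{"op": "carry_out", "data": {"steps": [[0.9, -0.93, 0.05, 0, 0, 0], [0.9, -0.93, 0.05, 0, 0, 0], [0.9, -0.93, 0.05, 0, 0, 0], [0.9, -0.93, 0.05, 0, 0, 0], [0.9, -0.93, 0.05, 0, 0, 0]]}}

```text
clock: 4.9
ee_pos: [0.4446, 0.0996, 0.2952]
tool_rot: [[0.536, 0.844, -0.0], [0.844, -0.536, -0.001], [-0.001, 0.0, -1.0]]
ft_force: [0.1, -0.6, 0.8]
opening: 0.0874
grip_force: 0.0
```

Emit:
{"op": "carry_out", "data": {"steps": [[0.87, -0.93, 0.05, 0, 0, 0], [0.87, -0.93, 0.05, 0, 0, 0], [0.87, -0.93, 0.05, 0, 0, 0], [0.87, -0.93, 0.05, 0, 0, 0], [0.87, -0.93, 0.05, 0, 0, 0], [0.87, -0.93, 0.05, 0, 0, 0]]}}

```text
clock: 5.5
ee_pos: [0.4194, 0.1976, 0.2911]
tool_rot: [[0.537, 0.844, -0.0], [0.844, -0.537, -0.0], [-0.0, -0.0, -1.0]]
ft_force: [0.0, -0.2, 0.5]
opening: 0.0871
grip_force: 0.0
```

Run:
```python
from h import *
import pickle
c=cap('wrist'); pickle.dump(c,open('w3.pkl','wb'))
w2=pickle.load(open('w2.pkl','rb'))
print(proj(c,[.4285,.3025,.152]),proj(c,[.4285,.3025,.075]))
cv2.imwrite('pics/w23.png',cv2.resize(np.hstack([w2['frame'],c['frame']])[:260,:,::-1],(800,203)))
cv2.imwrite('pics/w3.png',c['frame'][:,:,::-1])
```

```text
[198.58800409  81.61524077] [209.74631603  86.76438331]
```

View pics/w23.png

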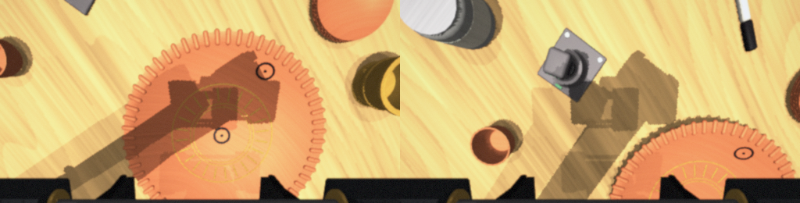

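The left half shows both rings, with the floor ring near w2 pixel (283,172) and the wall ring near (338,91). The right half shows the gauge in its dock near w3 pixel (205,84). Now I measure.

```bash
cat > m2.py <<'E'
from h import *
import pickle
L={n:pickle.load(open(n+'.pkl','rb')) for n in('top','side','w1','w2','w3')}
def ring(c,X,win):
    u,v=proj(c,X); u0,v0=int(u)-win,int(v)-win
    if u0<0 or v0<0 or u0+2*win>512 or v0+2*win>(225 if abs(c['f']-321)<2 else 384): return None
    g=cv2.cvtColor(c['frame'],cv2.COLOR_RGB2GRAY)[v0:v0+2*win+1,u0:u0+2*win+1].astype(float)
    bg=cv2.medianBlur(g.astype(np.uint8),2*(win//2)+1 if 0 else 21).astype(float)
    m=(g<.62*bg).astype(np.uint8)
    n,l,s,cen=cv2.connectedComponentsWithStats(m)
    k=[i for i in range(1,n) if s[i,4]>=12]
    if not k: return None
    i=max(k,key=lambda i:s[i,4]); ys,xs=np.where(l==i)
    e=cv2.fitEllipse(cv2.convexHull(np.stack([xs,ys],1).astype(np.float32)))
    return np.array(e[0])+[u0,v0],s[i].tolist(),e[1]
def tri(obs):
    A=np.zeros((3,3));b=np.zeros(3)
    for c,uv in obs:
        o,d=ray(c,*uv);d/=np.linalg.norm(d);M=np.eye(3)-np.outer(d,d);A+=M;b+=M@o
    return np.linalg.solve(A,b)
T=L['top']
for nm,uv,z in(('floor',(257,194),.0025),('wall',(242.5,164),.021)):
    X=onz(T,*uv,z); obs=[]
    for n,c in L.items():
        r=ring(c,X,12)
        if r is not None: print(nm,n,r[0].round(1),r[1],np.round(r[2],1),onz(c,*r[0],z).round(4)); obs.append((c,r[0]))
    print(nm,'tri',tri(obs).round(4))
c=L['w3'];P=cloud(c);x,y,z=np.moveaxis(P,-1,0)
near=np.hypot(x-.4285,y-.3025)<.06
for lo,hi in((.145,.16),(.066,.08),(.005,.013)):
    m=near&(z>lo)&(z<hi); b=P[m][:,:2].astype(np.float32); r=cv2.minAreaRect((b*1000).astype(np.float32))
    print(lo,m.sum(),np.median(P[m],0).round(4),b.mean(0).round(4),r)
m=(near&(z>.148)&(z<.16)).astype(np.uint8); b=np.argwhere(m)[:,::-1].astype(np.float32); r=cv2.minAreaRect(b)
print(r, onz(c,*r[0],.152), [onz(c,*q,.152)[:2].round(4).tolist() for q in cv2.boxPoints(r)])
c=L['w1'];hsv=cv2.cvtColor(c['frame'],cv2.COLOR_RGB2HSV)
m=(hsv[...,2]<60).astype(np.uint8); m[225:]=0
n,l,s,cen=cv2.connectedComponentsWithStats(m)
i=l[108:132,220:258]; i=np.bincount(i[i>0]).argmax(); r=cv2.minAreaRect(np.argwhere(l==i)[:,::-1].astype(np.float32))
print('plate',r,onz(c,*r[0],.010))
m=np.zeros((384,512),np.uint8); m[95:145,212:268]=((hsv[...,1]>60)&(hsv[...,2]>75)&((hsv[...,0]<12)|(hsv[...,0]>170)))[95:145,212:268]
n,l,s,cen=cv2.connectedComponentsWithStats(m);i=1+s[1:,4].argmax();P=cloud(c)
print('disc',s[i],cen[i],onz(c,*cen[i],.013),np.median(P[l==i],0)); print('tri',tri([(c,cen[i]),(T,(321.9,199.05)),(L['side'],(290.3,172.6))]))
P=cloud(L['w2']);print('tray floor z near ring',[np.median(P[v-3:v+4,u-3:u+4,2]).round(4) for u,v in((300,172),(265,172))])
E
python3 m2.py
```

```text
floor w1 [43.8 61.5] [0, 0, 22, 24, 130] [22.6 24.4] [ 0.4938 -0.0438  0.0025]
floor w2 [283.6 173.5] [3, 1, 20, 20, 89] [19.4 21. ] [ 0.4944 -0.043   0.0025]
floor tri [ 0.4941 -0.0432  0.0015]
wall w2 [336.6  92. ] [1, 1, 17, 21, 71] [18.2 20.9] [0.6096 0.017  0.021 ]
wall w3 [439.7 195.9] [1, 2, 24, 16, 98] [15.6 25.5] [0.6132 0.0163 0.021 ]
wall tri [0.6105 0.0177 0.0238]
0.145 1020 [0.4307 0.303  0.1516] [0.4306 0.303 ] ((430.0043640136719, 303.3994140625), (30.4694881439209, 26.134883880615234), 35.789215087890625)
0.066 614 [0.4409 0.2917 0.0745] [0.4363 0.295 ] ((433.1641540527344, 299.52850341796875), (49.49641799926758, 40.07978820800781), 34.44948959350586)
0.005 2359 [0.454  0.3008 0.0089] [0.4447 0.3031] ((435.9046630859375, 305.99822998046875), (89.99828338623047, 84.05269622802734), 21.9220027923584)
((200.0452423095703, 79.37330627441406), (29.933937072753906, 35.11351776123047), 19.653823852539062) [0.43067188 0.30334698 0.152     ] [[0.41, 0.305], [0.4348, 0.3218], [0.451, 0.3017], [0.4264, 0.2843]]
plate ((239.5609588623047, 119.45121765136719), (49.16949462890625, 49.937767028808594), 24.77513885498047) [ 0.47791747 -0.30267173  0.01      ]
disc [224 104  32  32 800] [239.4375  119.81625] [ 0.47756936 -0.30269882  0.013     ] [ 0.47757624 -0.30263686  0.0129315 ]
tri [ 0.47586759 -0.30331358  0.01142383]
tray floor z near ring [np.float64(0.0022), np.float64(0.0023)]
```

Run:
```python
from plan import *
Rg=yawR(np.radians(35.5))
plan([((.4303,.3033,.215),Rg),((.4303,.3033,.101),Rg)])
```

```text
[0.593, -0.295, 0.476, -0.0, 0.0, 0.245] rows 4
[0.526, -0.403, 0.476, -0.0, 0.0, 0.245] rows 4
  at [0.4303 0.3034 0.215 ]
[0.0, 0.0, 0.713, -0.0, 0.0, -0.0] rows 4
[0.0, 0.001, 0.712, -0.0, 0.0, -0.0] rows 4
  at [0.4303 0.3033 0.101 ]
```

Emit:
{"op": "carry_out", "data": {"steps": [[0.593, -0.295, 0.476, 0, 0, 0.245], [0.593, -0.295, 0.476, 0, 0, 0.245], [0.593, -0.295, 0.476, 0, 0, 0.245], [0.593, -0.295, 0.476, 0, 0, 0.245]]}}

```text
clock: 5.95
ee_pos: [0.424, 0.2516, 0.253]
tool_rot: [[0.685, 0.729, -0.001], [0.729, -0.685, -0.0], [-0.001, -0.001, -1.0]]
ft_force: [0.1, -0.3, 0.7]
opening: 0.0875
grip_force: 0.0
```

Emit:
{"op": "carry_out", "data": {"steps": [[0.526, -0.403, 0.476, 0, 0, 0.245], [0.526, -0.403, 0.476, 0, 0, 0.245], [0.526, -0.403, 0.476, 0, 0, 0.245], [0.526, -0.403, 0.476, 0, 0, 0.245], [0.526, -0.403, 0.476, 0, 0, 0.245], [0.526, -0.403, 0.476, 0, 0, 0.245], [0.526, -0.403, 0.476, 0, 0, 0.245]]}}

```text
clock: 6.65
ee_pos: [0.4298, 0.3045, 0.2159]
tool_rot: [[0.813, 0.583, 0.002], [0.583, -0.813, -0.001], [0.001, 0.001, -1.0]]
ft_force: [0.6, -0.5, 0.1]
opening: 0.0867
grip_force: 0.0
```

Run:
```python
from plan import *
from h import *
Rg=yawR(np.radians(35.5))
plan([((.4303,.3033,.101),Rg)])
c=cap('wrist');P=cloud(c)
# cross-check gauge from new wrist place, and side view
for n in('wrist','side'):
    c=cap(n);P=cloud(c);x,y,z=np.moveaxis(P,-1,0)
    m=(np.hypot(x-.43,y-.303)<.03)&(z>.144)&(z<.158)
    if m.sum(): print(n,m.sum(),P[m].mean(0).round(4),cv2.minAreaRect((P[m][:,:2]*1000).astype(np.float32)))
```

```text
[-0.003, 0.007, 0.718, 0.001, -0.001, 0.002] rows 4
[-0.001, 0.007, 0.718, 0.001, -0.0, 0.001] rows 4
  at [0.4303 0.3033 0.101 ]
wrist 1329 [0.4316 0.3046 0.1512] ((430.7366638183594, 304.0557556152344), (29.09393882751465, 25.78154754638672), 35.98496627807617)
side 118 [0.4309 0.3076 0.1503] ((431.77337646484375, 303.8321533203125), (30.990144729614258, 29.864990234375), 40.08440399169922)
```

Emit:
{"op": "carry_out", "data": {"steps": [[0, 0.007, 0.718, 0, 0, 0], [0, 0.007, 0.718, 0, 0, 0], [0, 0.007, 0.718, 0, 0, 0], [0, 0.007, 0.718, 0, 0, 0]]}}

```text
clock: 7.2
ee_pos: [0.43, 0.3056, 0.159]
tool_rot: [[0.812, 0.584, 0.001], [0.584, -0.812, 0.001], [0.001, -0.0, -1.0]]
ft_force: [0.3, 0.3, -0.3]
opening: 0.0875
grip_force: 0.0
```

Emit:
{"op": "carry_out", "data": {"steps": [[0, 0.007, 0.36, 0, 0, 0], [0, 0.007, 0.718, 0, 0, 0], [0, 0.007, 0.718, 0, 0, 0], [0, 0.007, 0.718, 0, 0, 0]]}}

```text
clock: 7.6
ee_pos: [0.4304, 0.3052, 0.1018]
tool_rot: [[0.812, 0.584, 0.001], [0.584, -0.812, 0.001], [0.001, -0.0, -1.0]]
ft_force: [0.2, 0.1, 0.3]
opening: 0.0873
grip_force: 0.0
```

Emit:
{"op": "carry_out", "data": {"steps": [[0, 0, 0, 0, 0, 0], [0, 0, 0, 0, 0, 0], [0, 0, 0, 0, 0, 0], [0, 0, 0, 0, 0, 0], [0, 0, 0, 0, 0, 0], [0, 0, 0, 0, 0, 0], [0, 0, 0, 0, 0, 0], [0, 0, 0, 0, 0, 0]], "grip": 1}}

```text
clock: 8.4
ee_pos: [0.4297, 0.3044, 0.1002]
tool_rot: [[0.812, 0.584, -0.0], [0.584, -0.812, -0.0], [-0.0, -0.0, -1.0]]
ft_force: [-0.0, 0.0, -0.1]
opening: 0.0312
grip_force: 0.0
```

Emit:
{"op": "carry_out", "data": {"steps": [[0, 0, 0, 0, 0, 0], [0, 0, 0, 0, 0, 0], [0, 0, 0, 0, 0, 0], [0, 0, 0, 0, 0, 0], [0, 0, 0, 0, 0, 0]]}}

```text
clock: 8.9
ee_pos: [0.4298, 0.3043, 0.1002]
tool_rot: [[0.812, 0.584, -0.0], [0.584, -0.812, -0.0], [-0.0, 0.0, -1.0]]
ft_force: [0.6, -1.2, -0.6]
opening: 0.0261
grip_force: 30.0
```

Emit:
{"op": "carry_out", "data": {"steps": [[0, 0, -0.1, 0, 0, 0], [0, 0, -0.3, 0, 0, 0], [0, 0, -0.6, 0, 0, 0], [0, 0, -0.98, 0, 0, 0], [0, 0, -0.98, 0, 0, 0]]}}

```text
clock: 9.4
ee_pos: [0.4316, 0.307, 0.1838]
tool_rot: [[0.812, 0.584, 0.007], [0.584, -0.812, 0.004], [0.008, 0.001, -1.0]]
ft_force: [0.5, 0.9, -1.4]
opening: 0.0258
grip_force: 30.0
```

Emit:
{"op": "carry_out", "data": {"steps": [[0, 0, -0.4, 0, 0, 0], [0, 0, -0.4, 0, 0, 0], [0, 0, -0.4, 0, 0, 0], [0, 0, -0.4, 0, 0, 0]]}}

```text
clock: 9.8
ee_pos: [0.4291, 0.304, 0.2097]
tool_rot: [[0.812, 0.584, -0.001], [0.584, -0.812, -0.001], [-0.002, -0.0, -1.0]]
ft_force: [-1.3, 0.7, -2.2]
opening: 0.0257
grip_force: 30.0
```

Run:
```python
from plan import *
from h import *
import pickle
st=bot.read_state();print(st['clock'],st['ee_pos'],st['opening'],st['grip_force'],st['ft_force'],st['joint_pos'].round(2))
for n in('side','top'):
    c=cap(n); pickle.dump(c,open(n+'1.pkl','wb')); u,v=proj(c,st['ee_pos']).astype(int); print(u,v)
    if n=='side': cv2.imwrite('pics/lift.png',cv2.resize(c['frame'][v-90:v+110,u-100:u+100,::-1],(500,500)))
p=st['ee_pos']; Rg=yawR(np.radians(35.5))
plan([((.50,.10,.235),Rg),((.48,-.12,.235),Rg),((.4765,-.303,.18),Rg)])
```

```text
9.8 [0.42914804 0.30397277 0.20970943] 0.025726383101265994 29.99939397443086 [-1.30596256  0.70051369 -2.176446  ] [ 0.29  0.17 -1.04  1.75  0.15  1.31 -1.73]
262 228
157 207
[-0.257, 0.862, -0.106, -0.0, 0.001, 0.002] rows 4
[-0.255, 0.863, -0.106, -0.0, 0.001, 0.001] rows 4
[-0.255, 0.863, -0.106, -0.0, 0.001, 0.002] rows 4
  at [0.5   0.1   0.235]
[-0.6, 0.698, -0.001, -0.0, -0.0, -0.0] rows 4
[-0.6, 0.698, -0.0, -0.0, -0.0, -0.0] rows 4
[-0.6, 0.697, -0.001, -0.0, -0.0, -0.0] rows 4
  at [ 0.48  -0.12   0.235]
[-0.682, 0.919, 0.343, -0.0, -0.0, -0.0] rows 4
[-0.682, 0.919, 0.344, -0.0, -0.0, -0.0] rows 4
  at [ 0.4765 -0.303   0.18  ]
```

View pics/lift.png

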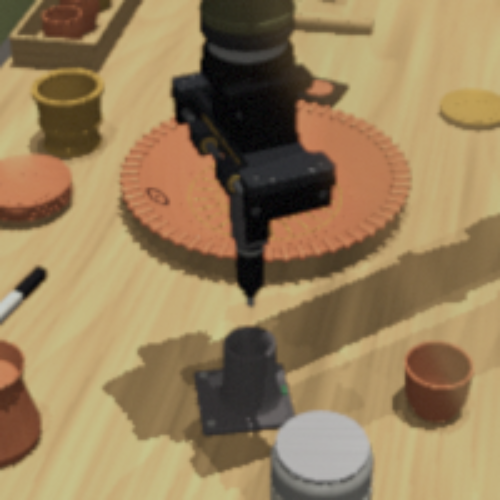

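The gauge hangs straight from the gripper with its tip at crop (250,300), above the empty dock. Now to the zero plate.

Emit:
{"op": "carry_out", "data": {"steps": [[-0.26, 0.86, -0.11, 0, 0, 0], [-0.26, 0.86, -0.11, 0, 0, 0], [-0.26, 0.86, -0.11, 0, 0, 0], [-0.26, 0.86, -0.11, 0, 0, 0]]}}

```text
clock: 10.3
ee_pos: [0.4528, 0.2361, 0.2189]
tool_rot: [[0.813, 0.583, -0.001], [0.583, -0.813, 0.0], [-0.001, -0.001, -1.0]]
ft_force: [-0.2, 0.4, -2.7]
opening: 0.0258
grip_force: 30.0
```

Emit:
{"op": "carry_out", "data": {"steps": [[-0.26, 0.86, -0.11, 0, 0, 0], [-0.26, 0.86, -0.11, 0, 0, 0], [-0.26, 0.86, -0.11, 0, 0, 0], [-0.26, 0.86, -0.11, 0, 0, 0]]}}

```text
clock: 10.7
ee_pos: [0.4757, 0.1698, 0.2279]
tool_rot: [[0.811, 0.585, -0.001], [0.585, -0.811, 0.001], [-0.0, -0.002, -1.0]]
ft_force: [-0.8, 0.0, -1.4]
opening: 0.0257
grip_force: 30.0
```

Emit:
{"op": "carry_out", "data": {"steps": [[-0.26, 0.86, -0.11, 0, 0, 0], [-0.26, 0.86, -0.11, 0, 0, 0], [-0.26, 0.86, -0.11, 0, 0, 0], [-0.26, 0.86, -0.11, 0, 0, 0]]}}

```text
clock: 11.1
ee_pos: [0.499, 0.1026, 0.2368]
tool_rot: [[0.811, 0.586, -0.001], [0.586, -0.811, 0.002], [0.0, -0.002, -1.0]]
ft_force: [-0.3, -0.3, -2.0]
opening: 0.0258
grip_force: 30.0
```

Emit:
{"op": "carry_out", "data": {"steps": [[-0.6, 0.7, 0, 0, 0, 0], [-0.6, 0.7, 0, 0, 0, 0], [-0.6, 0.7, 0, 0, 0, 0], [-0.6, 0.7, 0, 0, 0, 0]]}}

```text
clock: 11.5
ee_pos: [0.493, 0.0294, 0.2369]
tool_rot: [[0.81, 0.586, -0.0], [0.586, -0.81, 0.001], [0.0, -0.001, -1.0]]
ft_force: [0.1, 0.0, -1.3]
opening: 0.0261
grip_force: 30.0
```

Emit:
{"op": "carry_out", "data": {"steps": [[-0.6, 0.7, 0, 0, 0, 0], [-0.6, 0.7, 0, 0, 0, 0], [-0.6, 0.7, 0, 0, 0, 0], [-0.6, 0.7, 0, 0, 0, 0]]}}

```text
clock: 11.9
ee_pos: [0.4873, -0.0439, 0.237]
tool_rot: [[0.81, 0.586, 0.0], [0.586, -0.81, 0.002], [0.001, -0.001, -1.0]]
ft_force: [0.2, 1.1, -2.0]
opening: 0.0262
grip_force: 30.0
```

Emit:
{"op": "carry_out", "data": {"steps": [[-0.6, 0.7, 0, 0, 0, 0], [-0.6, 0.7, 0, 0, 0, 0], [-0.6, 0.7, 0, 0, 0, 0], [-0.6, 0.7, 0, 0, 0, 0]]}}

```text
clock: 12.3
ee_pos: [0.4815, -0.1174, 0.2371]
tool_rot: [[0.81, 0.586, 0.0], [0.586, -0.81, 0.002], [0.001, -0.001, -1.0]]
ft_force: [-0.1, 1.3, -1.4]
opening: 0.0257
grip_force: 30.0
```

Emit:
{"op": "carry_out", "data": {"steps": [[-0.68, 0.92, 0.34, 0, 0, 0], [-0.68, 0.92, 0.34, 0, 0, 0], [-0.68, 0.92, 0.34, 0, 0, 0], [-0.68, 0.92, 0.34, 0, 0, 0]]}}

```text
clock: 12.7
ee_pos: [0.4802, -0.2095, 0.2094]
tool_rot: [[0.811, 0.585, -0.0], [0.585, -0.811, 0.002], [0.001, -0.002, -1.0]]
ft_force: [1.0, 0.3, -1.2]
opening: 0.026
grip_force: 30.0
```

Run:
```python
from plan import *
from h import *
import pickle
st=bot.read_state();print(st['clock'],st['ee_pos'],st['opening'],st['ft_force'],st['joint_pos'].round(2))
Rg=yawR(np.radians(35.5))
plan([((.4765,-.303,.13),Rg)])
# empty dock from top/side
for n in('top','side'):
    c=cap(n);P=cloud(c);x,y,z=np.moveaxis(P,-1,0)
    m=(np.hypot(x-.43,y-.303)<.04)&(z>.069)&(z<.08); print(n,m.sum(),P[m].min(0),P[m].max(0),cv2.minEnclosingCircle((P[m][:,:2]*1000).astype(np.float32)))
    pickle.dump(c,open(n+'2.pkl','wb'))
```

```text
12.7 [ 0.48018253 -0.20954589  0.20938189] 0.025973784759654703 [ 1.00267258  0.29002481 -1.21454926] [ 0.93  0.1  -0.6   1.76  0.05  1.3  -0.63]
[-0.722, 0.923, 0.989, -0.003, -0.001, 0.007] rows 5
  at [ 0.4765 -0.303   0.13  ]
top 77 [0.40546767 0.27765942 0.06957637] [0.45109102 0.32449243 0.07991097] ((428.6392517089844, 301.5671081542969), 25.340862274169922)
side 188 [0.40631384 0.27779155 0.06901379] [0.45527587 0.33056991 0.07853855] ((431.4346618652344, 303.580810546875), 27.058969497680664)
```

Emit:
{"op": "carry_out", "data": {"steps": [[-0.722, 0.923, 0.5, 0, 0, 0], [-0.722, 0.923, 0.8, 0, 0, 0], [-0.722, 0.923, 0.989, 0, 0, 0], [-0.722, 0.923, 0.989, 0, 0, 0], [-0.722, 0.923, 0.989, 0, 0, 0], [-0.722, 0.923, 0.989, 0, 0, 0]]}}

```text
clock: 13.4
ee_pos: [0.4781, -0.3032, 0.1331]
tool_rot: [[0.81, 0.587, 0.003], [0.587, -0.81, -0.001], [0.002, 0.003, -1.0]]
ft_force: [-0.3, 0.2, -0.9]
opening: 0.0257
grip_force: 30.0
```

Run:
```python
from plan import *
from h import *
st=bot.read_state();print(st['clock'],st['ee_pos'],st['tool_rot'].round(4).tolist(),st['ft_force'])
c=cap('side');k=proj(c,st['ee_pos']-[0,0,.0882]);k2=proj(c,[.4765,-.303,.013]);print(k,k2)
u,v=k2.astype(int)
a=cv2.resize(c['frame'][v-60:v+20,u-40:u+40,::-1],(390,390),interpolation=cv2.INTER_CUBIC)
c=cap('wrist');k=proj(c,st['ee_pos']-[0,0,.0882]);print(k)
u,v=np.clip(k.astype(int),100,None);b=cv2.resize(c['frame'][:,64:448,::-1],(390,390))
cv2.imwrite('pics/zero.png',np.hstack([a,b]))
```

```text
13.4 [ 0.47809065 -0.30319149  0.13307585] [[0.8097, 0.5868, 0.0031], [0.5868, -0.8097, -0.0012], [0.0018, 0.0028, -1.0]] [-0.25604073  0.15547483 -0.92889937]
[289.60072147 164.09783497] [289.82421418 172.222202  ]
[252.85663418 197.72218817]
```

View pics/zero.png

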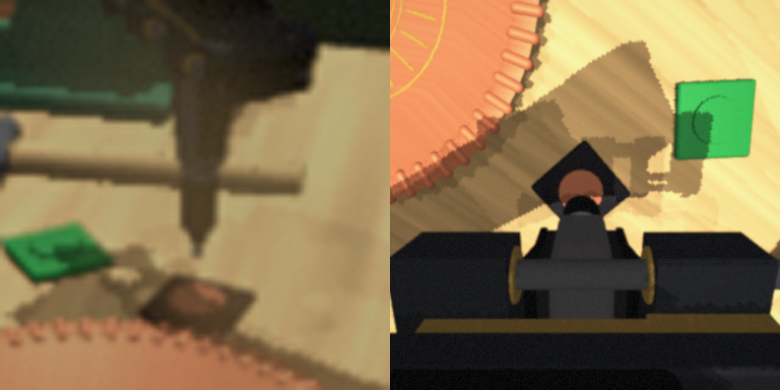

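The tip stands above the copper disc (disc at left crop (195,297), right crop (580,188)). I press slowly.

Emit:
{"op": "carry_out", "data": {"steps": [[0, 0, 0.1, 0, 0, 0], [0, 0, 0.2, 0, 0, 0], [0, 0, 0.28, 0, 0, 0], [0, 0, 0.33, 0, 0, 0], [0, 0, 0.37, 0, 0, 0], [0, 0, 0.4, 0, 0, 0], [0, 0, 0.41, 0, 0, 0], [0, 0, 0.41, 0, 0, 0]]}}

```text
clock: 14.3
ee_pos: [0.4757, -0.3052, 0.0981]
tool_rot: [[0.812, 0.584, -0.0], [0.584, -0.812, 0.0], [-0.0, -0.0, -1.0]]
ft_force: [-1.4, 0.4, 1.7]
opening: 0.0259
grip_force: 30.0
```

Emit:
{"op": "carry_out", "data": {"steps": [[0, 0, 0.01, 0, 0, 0], [0, 0, 0.01, 0, 0, 0], [0, 0, 0.01, 0, 0, 0], [0, 0, 0.01, 0, 0, 0], [0, 0, 0.01, 0, 0, 0], [0, 0, 0.01, 0, 0, 0], [0, 0, 0.01, 0, 0, 0], [0, 0, 0.01, 0, 0, 0]]}}

```text
clock: 15.1
ee_pos: [0.4759, -0.3053, 0.0972]
tool_rot: [[0.812, 0.584, 0.0], [0.584, -0.812, -0.0], [0.0, 0.0, -1.0]]
ft_force: [-0.8, -0.1, 1.6]
opening: 0.0262
grip_force: 30.0
```

Emit:
{"op": "carry_out", "data": {"steps": [[0, 0, -0.05, 0, 0, 0], [0, 0, -0.15, 0, 0, 0], [0, 0, -0.5, 0, 0, 0], [0, 0, -1, 0, 0, 0], [0, 0, -1, 0, 0, 0], [0, 0, -1, 0, 0, 0]]}}

```text
clock: 15.7
ee_pos: [0.4765, -0.3057, 0.1784]
tool_rot: [[0.812, 0.584, 0.002], [0.584, -0.812, -0.002], [0.001, 0.003, -1.0]]
ft_force: [-0.0, -0.4, -2.3]
opening: 0.0258
grip_force: 30.0
```

Run:
```python
from plan import *
from h import *
st=bot.read_state();print(st['clock'],st['ee_pos'],st['ft_force'])
c=cap('top');P=cloud(c)
Rg=yawR(np.radians(35.5))
plan([((.494,-.0432,.18),Rg),((.494,-.0432,.12),Rg)])
```

```text
15.7 [ 0.47645584 -0.30569214  0.17844485] [-0.04205371 -0.41258306 -2.34921559]
[0.7, -0.842, -0.013, 0.0, 0.0, 0.002] rows 4
[0.698, -0.842, -0.013, 0.0, 0.0, 0.001] rows 4
[0.698, -0.843, -0.012, 0.0, 0.0, 0.002] rows 4
  at [ 0.494  -0.0432  0.18  ]
[0.0, -0.0, 0.75, 0.0, 0.0, -0.0] rows 4
  at [ 0.494  -0.0432  0.12  ]
```

Emit:
{"op": "carry_out", "data": {"steps": [[0.7, -0.84, -0.01, 0, 0, 0], [0.7, -0.84, -0.01, 0, 0, 0], [0.7, -0.84, -0.01, 0, 0, 0], [0.7, -0.84, -0.01, 0, 0, 0]]}}

```text
clock: 16.15
ee_pos: [0.4814, -0.217, 0.1768]
tool_rot: [[0.81, 0.586, -0.002], [0.586, -0.81, 0.0], [-0.002, -0.001, -1.0]]
ft_force: [-0.2, -0.7, -1.8]
opening: 0.0254
grip_force: 30.0
```

Emit:
{"op": "carry_out", "data": {"steps": [[0.7, -0.84, -0.01, 0, 0, 0], [0.7, -0.84, -0.01, 0, 0, 0], [0.7, -0.84, -0.01, 0, 0, 0], [0.7, -0.84, -0.01, 0, 0, 0]]}}

```text
clock: 16.55
ee_pos: [0.4879, -0.1314, 0.1781]
tool_rot: [[0.812, 0.584, -0.001], [0.584, -0.812, -0.001], [-0.001, -0.0, -1.0]]
ft_force: [0.3, -0.8, -1.4]
opening: 0.0258
grip_force: 30.0
```

Emit:
{"op": "carry_out", "data": {"steps": [[0.7, -0.84, -0.01, 0, 0, 0], [0.7, -0.84, -0.01, 0, 0, 0], [0.7, -0.84, -0.01, 0, 0, 0], [0.7, -0.84, -0.01, 0, 0, 0]]}}

```text
clock: 16.95
ee_pos: [0.4944, -0.045, 0.1792]
tool_rot: [[0.812, 0.583, -0.001], [0.583, -0.812, -0.001], [-0.001, 0.0, -1.0]]
ft_force: [0.2, -0.4, -1.5]
opening: 0.0257
grip_force: 30.0
```

Emit:
{"op": "carry_out", "data": {"steps": [[0, 0, 0.4, 0, 0, 0], [0, 0, 0.75, 0, 0, 0], [0, 0, 0.75, 0, 0, 0], [0, 0, 0.75, 0, 0, 0], [0, 0, 0.75, 0, 0, 0], [0, 0, 0.75, 0, 0, 0]]}}

```text
clock: 17.55
ee_pos: [0.4957, -0.0442, 0.1211]
tool_rot: [[0.812, 0.583, 0.003], [0.583, -0.812, -0.001], [0.002, 0.002, -1.0]]
ft_force: [-0.9, 0.2, -2.2]
opening: 0.0255
grip_force: 30.0
```

Run:
```python
from plan import *
from h import *
st=bot.read_state();print(st['clock'],st['ee_pos'],st['tool_rot'].round(4).tolist(),st['ft_force'])
Rg=yawR(np.radians(35.5))
plan([((.494,-.0432,.0865),Rg)])
c=cap('side');tip=st['ee_pos']+.0882*st['tool_rot'][:,2];k=proj(c,tip);k2=proj(c,[.494,-.0432,.0025]);print(k,k2,proj(c,st['ee_pos']))
u,v=k2.astype(int)
a=cv2.resize(c['frame'][v-60:v+20,u-40:u+40,::-1],(390,390),interpolation=cv2.INTER_CUBIC)
c=cap('wrist');k=proj(c,tip);print('wrist',k,proj(c,[.494,-.0432,.0025]))
b=cv2.resize(c['frame'][100:230,190:320,::-1],(390,390),interpolation=cv2.INTER_CUBIC)
cv2.imwrite('pics/floor.png',np.hstack([a,b]))
```

```text
17.55 [ 0.49568426 -0.04417879  0.12106202] [[0.8124, 0.583, 0.0025], [0.583, -0.8124, -0.0008], [0.0016, 0.0022, -1.0]] [-0.8975079   0.17018287 -2.16513948]
[-0.011, -0.023, 0.432, 0.003, -0.002, 0.004] rows 3
  at [ 0.494  -0.0432  0.0865]
[267.82684013 206.72765664] [268.36246662 215.25707008] [267.87977443 181.68153404]
wrist [253.90104748 198.04769386] [251.51452936 189.84074725]
```

View pics/floor.png

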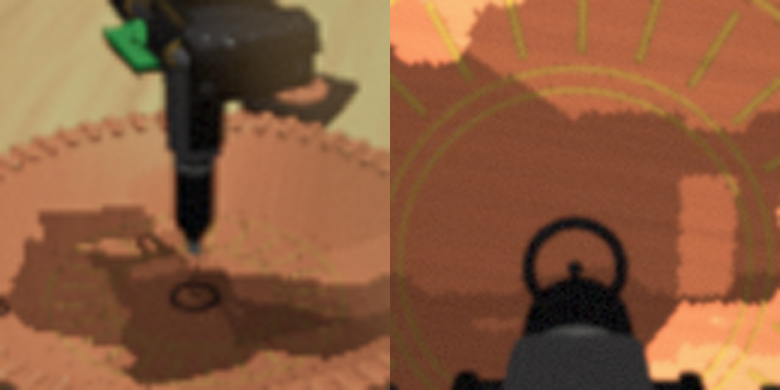

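Tip pixel (268,206) and ring pixel (268,216) in the side view, and ring (252,189) in the wrist view, all match the predictions to under 1 px. I press.

Emit:
{"op": "carry_out", "data": {"steps": [[-0.01, -0.02, 0.1, 0, 0, 0], [-0.01, -0.02, 0.2, 0, 0, 0], [-0.01, -0.02, 0.29, 0, 0, 0], [-0.01, -0.02, 0.34, 0, 0, 0], [-0.01, -0.02, 0.38, 0, 0, 0], [-0.01, -0.02, 0.41, 0, 0, 0], [-0.01, -0.02, 0.42, 0, 0, 0], [-0.01, -0.02, 0.42, 0, 0, 0]]}}

```text
clock: 18.45
ee_pos: [0.4928, -0.0426, 0.0861]
tool_rot: [[0.812, 0.584, -0.0], [0.584, -0.812, -0.0], [-0.0, -0.0, -1.0]]
ft_force: [-2.1, -0.6, 1.8]
opening: 0.026
grip_force: 30.0
```

Emit:
{"op": "carry_out", "data": {"steps": [[0, 0, 0.01, 0, 0, 0], [0, 0, 0.01, 0, 0, 0], [0, 0, 0.01, 0, 0, 0], [0, 0, 0.01, 0, 0, 0], [0, 0, 0.01, 0, 0, 0], [0, 0, 0.01, 0, 0, 0], [0, 0, 0.01, 0, 0, 0], [0, 0, 0.01, 0, 0, 0]]}}

```text
clock: 19.25
ee_pos: [0.493, -0.0426, 0.0852]
tool_rot: [[0.812, 0.584, 0.0], [0.584, -0.812, -0.0], [0.0, 0.0, -1.0]]
ft_force: [-3.0, 0.2, 2.4]
opening: 0.0261
grip_force: 30.0
```

Run:
```python
from plan import *
st=bot.read_state();print(st['clock'],st['ee_pos'],st['ft_force'],st['joint_pos'].round(2))
a=np.arctan2(.0177+.0432,.6105-.494);t=np.radians(34)
u=np.array([np.cos(a),np.sin(a),0]);z=np.array([0,0,1.])
n=-np.sin(t)*u+np.cos(t)*z
print(np.degrees(a))
W=np.array([.494,-.0432,.021])+.132*u; print('wall',W)
Rg=yawR(np.radians(35.5))
# tilt about the horizontal axis taking -z to -n
ax=np.cross(-z,-n);ax/=np.linalg.norm(ax)
Rw=Ro.from_rotvec(ax*t).as_matrix()@Rg; print(Rw.round(3).tolist(),(-n).round(3))
np.savez('wall.npz',W=W,n=n,Rw=Rw)
p=st['ee_pos']
pre=W+n*(.0882+.03)
up=np.array([.52,-.03,.19])
plan([(p+[0,0,.06],Rg),(W+n*(.0882+.07),Rw),(pre,Rw)])
```

```text
19.25 [ 0.49301055 -0.04264829  0.08520784] [-2.98889252  0.15263103  2.43089077] [ 0.72  0.17 -0.73  1.97  0.13  1.05 -1.02]
27.59817373616495
wall [0.61098082 0.01795135 0.021     ]
[[0.664, 0.56, 0.496], [0.502, -0.825, 0.259], [0.554, 0.077, -0.829]] [ 0.496  0.259 -0.829]
[0.0, 0.0, -0.75, 0.0, -0.0, 0.005] rows 4
  at [ 0.493  -0.0426  0.1452]
[0.545, 0.088, -0.087, -0.104, 0.748, -0.0] rows 7
  at [ 0.5326 -0.0231  0.1522]
[0.0, -0.0, 0.5, 0.0, 0.0, 0.0] rows 3
  at [ 0.5524 -0.0127  0.119 ]
```

Emit:
{"op": "carry_out", "data": {"steps": [[0, 0, -0.1, 0, 0, 0], [0, 0, -0.4, 0, 0, 0], [0, 0, -0.8, 0, 0, 0], [0, 0, -0.8, 0, 0, 0], [0, 0, -0.8, 0, 0, 0]]}}

```text
clock: 19.75
ee_pos: [0.4935, -0.043, 0.1498]
tool_rot: [[0.812, 0.584, 0.002], [0.584, -0.812, -0.001], [0.001, 0.002, -1.0]]
ft_force: [-0.5, -0.1, -2.7]
opening: 0.0257
grip_force: 30.0
```

Emit:
{"op": "carry_out", "data": {"steps": [[0.54, 0.09, -0.09, -0.104, 0.748, 0], [0.54, 0.09, -0.09, -0.104, 0.748, 0], [0.54, 0.09, -0.09, -0.104, 0.748, 0], [0.54, 0.09, -0.09, -0.104, 0.748, 0], [0.54, 0.09, -0.09, -0.104, 0.748, 0], [0.54, 0.09, -0.09, -0.104, 0.748, 0], [0.54, 0.09, -0.09, -0.104, 0.748, 0], [0.54, 0.09, -0.09, -0.104, 0.748, 0]]}}

```text
clock: 20.55
ee_pos: [0.5328, -0.0226, 0.1566]
tool_rot: [[0.662, 0.565, 0.494], [0.506, -0.822, 0.261], [0.553, 0.077, -0.83]]
ft_force: [-0.5, 0.1, -2.0]
opening: 0.0257
grip_force: 30.0
```

Run:
```python
from plan import *
st=bot.read_state();d=np.load('wall.npz');print(st['clock'],st['ee_pos'],st['tool_rot'].round(3).tolist(),st['joint_pos'].round(2))
plan([(d['W']+d['n']*(.0882+.025),d['Rw'])])
# ring again: has the tray stayed?
from h import *
import pickle
exec(open('m2.py').read().split("T=L['top']")[0])
for n in('side','top','wrist'):
    c=cap(n);L[n]=c;pickle.dump(c,open(n+'3.pkl','wb'))
w=L['wrist'];r=ring(w,d['W'],12);print('wrist',r,proj(w,d['W']))
if r: print(onz(w,*r[0],.021))
```

```text
20.55 [ 0.53279824 -0.02259207  0.15660845] [[0.662, 0.565, 0.494], [0.506, -0.822, 0.261], [0.553, 0.077, -0.83]] [ 0.86 -0.18 -0.56  2.23 -0.76  0.76 -0.17]
[-0.035, 0.0, 0.606, -0.004, 0.001, 0.006] rows 4
  at [ 0.5549 -0.0113  0.1148]
wrist (array([249.73761845, 181.84254456]), [1, 0, 14, 25, 90], (16.50031089782715, 26.62952995300293)) [253.38865518 181.25047333]
[0.6082102  0.02064273 0.021     ]
```

Emit:
{"op": "carry_out", "data": {"steps": [[-0.035, 0, 0.3, 0, 0, 0], [-0.035, 0, 0.606, 0, 0, 0], [-0.035, 0, 0.606, 0, 0, 0], [-0.035, 0, 0.606, 0, 0, 0], [-0.035, 0, 0.606, 0, 0, 0], [-0.035, 0, 0.606, 0, 0, 0]]}}

```text
clock: 21.3
ee_pos: [0.5548, -0.0128, 0.1157]
tool_rot: [[0.662, 0.562, 0.496], [0.505, -0.823, 0.259], [0.554, 0.079, -0.829]]
ft_force: [-0.1, -0.6, -2.3]
opening: 0.0258
grip_force: 30.0
```

Run:
```python
from plan import *
from h import *
d=np.load('wall.npz')
st=bot.read_state();print(st['clock'],st['ee_pos'],st['tool_rot'].round(4).tolist(),st['ft_force'])
tip=st['ee_pos']+.0882*st['tool_rot'][:,2]; print('tip',tip,'W err tool axes',st['tool_rot'].T@(d['W']-tip))
plan([(d['W']+d['n']*(.0882-.004),d['Rw'])])
c=cap('side');k=proj(c,tip);k2=proj(c,d['W']);print(k,k2)
u,v=k2.astype(int);print('side crop origin',u-40,v-50)
a=cv2.resize(c['frame'][v-50:v+30,u-40:u+40,::-1],(390,390),interpolation=cv2.INTER_CUBIC)
c=cap('wrist');print('wrist',proj(c,tip),proj(c,d['W']))
b=cv2.resize(c['frame'][100:230,190:320,::-1],(390,390),interpolation=cv2.INTER_CUBIC)
cv2.imwrite('pics/wall.png',np.hstack([a,b]))
```

```text
21.3 [ 0.55477973 -0.01279967  0.11571952] [[0.6618, 0.5622, 0.4959], [0.505, -0.8232, 0.2594], [0.5541, 0.0788, -0.8287]] [-0.0683289  -0.59216691 -2.28774575]
tip [0.5985181  0.01007571 0.0426243 ] W err tool axes [ 0.0002442  -0.00118036  0.02614388]
[0.004, -0.015, 0.377, -0.0, -0.001, 0.005] rows 3
  at [ 0.5693 -0.0038  0.0908]
[230.10923701 209.55694775] [225.66522241 216.47280892]
side crop origin 185 166
wrist [253.4989309  197.94527871] [252.07012536 189.60545898]
```

View pics/wall.png

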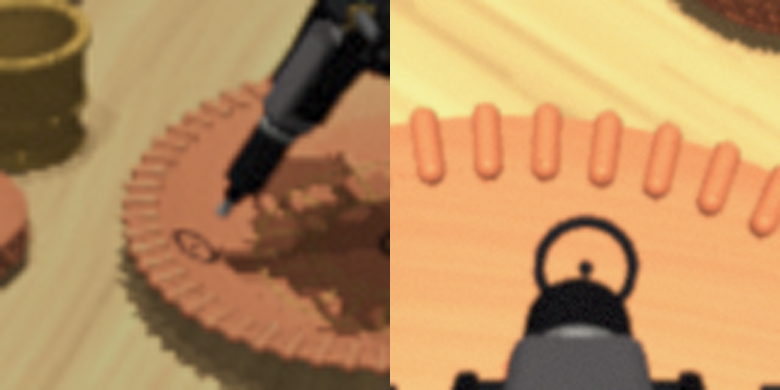

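Ring at side pixel (225,216) and wrist pixel (255,189); the tip axis passes within about 2 mm of its centre. I press along the normal.

Emit:
{"op": "carry_out", "data": {"steps": [[0, 0.01, 0.1, 0, 0, 0], [0, 0.01, 0.18, 0, 0, 0], [0, 0.01, 0.25, 0, 0, 0], [0, 0.01, 0.3, 0, 0, 0], [0, 0.01, 0.34, 0, 0, 0], [0, 0.01, 0.36, 0, 0, 0], [0, 0.01, 0.37, 0, 0, 0], [0, 0.01, 0.37, 0, 0, 0]]}}

```text
clock: 22.2
ee_pos: [0.5691, -0.0047, 0.0899]
tool_rot: [[0.662, 0.563, 0.494], [0.505, -0.823, 0.261], [0.553, 0.076, -0.829]]
ft_force: [-3.1, -0.2, 0.8]
opening: 0.026
grip_force: 30.0
```

Run:
```python
from plan import *
d=np.load('wall.npz');st=bot.read_state();R=st['tool_rot']
print(st['clock'],st['ee_pos'],R.T@(st['ft_force']-[0,0,-1.8]),'square err deg',np.degrees(np.arccos(-R[:,2]@d['n'])),'rem',R.T@(d['W']-st['ee_pos']-.0882*R[:,2]))
```

```text
22.2 [ 0.56910957 -0.00474802  0.08994863] [-0.75793187 -1.40135731 -3.73267372] square err deg 0.1639634838334838 rem [ 0.00104601 -0.00034353 -0.00440761]
```

Emit:
{"op": "carry_out", "data": {"steps": [[0, 0, 0, 0, 0, 0], [0, 0, 0, 0, 0, 0], [0, 0, 0, 0, 0, 0], [0, 0, 0, 0, 0, 0], [0, 0, 0, 0, 0, 0], [0, 0, 0, 0, 0, 0], [0, 0, 0, 0, 0, 0], [0, 0, 0, 0, 0, 0]]}}

```text
clock: 23.0
ee_pos: [0.5694, -0.005, 0.0901]
tool_rot: [[0.662, 0.563, 0.494], [0.505, -0.823, 0.261], [0.554, 0.077, -0.829]]
ft_force: [-2.5, 0.6, 0.1]
opening: 0.0258
grip_force: 30.0
```

Emit:
{"op": "carry_out", "data": {"steps": [[0, 0, -0.1, 0, 0, 0], [0, 0, -0.4, 0, 0, 0], [0, 0, -0.9, 0, 0, 0], [0, 0, -0.9, 0, 0, 0], [0, 0, -0.9, 0, 0, 0], [0, 0, -0.9, 0, 0, 0]]}}

```text
clock: 23.6
ee_pos: [0.5336, -0.0235, 0.1492]
tool_rot: [[0.662, 0.563, 0.494], [0.505, -0.823, 0.261], [0.553, 0.077, -0.83]]
ft_force: [-0.4, 0.7, -1.2]
opening: 0.0259
grip_force: 30.0
```

Run:
```python
from plan import *
st=bot.read_state();print(st['clock'],st['ee_pos'],st['ft_force'],st['joint_pos'].round(2))
Rg=yawR(np.radians(35.7))
plan([((.52,.04,.21),Rg),((.4298,.3044,.225),Rg)])
```

```text
23.6 [ 0.53361681 -0.02352978  0.14924062] [-0.35047833  0.68094435 -1.18762291] [ 0.88 -0.16 -0.57  2.23 -0.77  0.75 -0.15]
[0.709, -0.691, -0.507, 0.103, -0.747, 0.001] rows 7
  at [0.52 0.04 0.21]
[0.253, -0.836, -0.047, 0.0, -0.0, -0.0] rows 4
[0.253, -0.835, -0.047, 0.0, -0.0, -0.0] rows 4
[0.253, -0.836, -0.047, 0.0, -0.0, -0.0] rows 4
[0.253, -0.835, -0.047, 0.0, -0.0, -0.0] rows 4
  at [0.4298 0.3044 0.225 ]
```

Emit:
{"op": "carry_out", "data": {"steps": [[0.71, -0.69, -0.507, 0.103, -0.747, 0], [0.71, -0.69, -0.507, 0.103, -0.747, 0], [0.71, -0.69, -0.507, 0.103, -0.747, 0], [0.71, -0.69, -0.507, 0.103, -0.747, 0], [0.71, -0.69, -0.507, 0.103, -0.747, 0], [0.71, -0.69, -0.507, 0.103, -0.747, 0], [0.71, -0.69, -0.507, 0.103, -0.747, 0], [0.71, -0.69, -0.507, 0.103, -0.747, 0]]}}

```text
clock: 24.4
ee_pos: [0.5193, 0.0397, 0.2099]
tool_rot: [[0.812, 0.583, 0.0], [0.583, -0.812, 0.0], [0.0, 0.0, -1.0]]
ft_force: [-0.2, -0.7, -2.0]
opening: 0.0257
grip_force: 30.0
```

Emit:
{"op": "carry_out", "data": {"steps": [[0.253, -0.835, -0.047, 0, 0, 0], [0.253, -0.835, -0.047, 0, 0, 0], [0.253, -0.835, -0.047, 0, 0, 0], [0.253, -0.835, -0.047, 0, 0, 0]]}}

```text
clock: 24.8
ee_pos: [0.4973, 0.1048, 0.2148]
tool_rot: [[0.812, 0.583, 0.003], [0.583, -0.812, -0.004], [0.001, 0.005, -1.0]]
ft_force: [-0.3, -0.2, -0.9]
opening: 0.0256
grip_force: 30.0
```

Emit:
{"op": "carry_out", "data": {"steps": [[0.253, -0.835, -0.047, 0, 0, 0], [0.253, -0.835, -0.047, 0, 0, 0], [0.253, -0.835, -0.047, 0, 0, 0], [0.253, -0.835, -0.047, 0, 0, 0]]}}

```text
clock: 25.2
ee_pos: [0.4756, 0.17, 0.2181]
tool_rot: [[0.813, 0.582, 0.002], [0.582, -0.813, -0.002], [0.0, 0.003, -1.0]]
ft_force: [0.9, -1.1, -1.6]
opening: 0.026
grip_force: 30.0
```

Run:
```python
from plan import *
st=bot.read_state();print(st['clock'],st['ee_pos'],st['ft_force'],st['joint_pos'].round(2))
plan([((.4298,.3044,.225),yawR(np.radians(35.7)))])
```

```text
25.2 [0.47562034 0.16996776 0.218075  ] [ 0.88230486 -1.06336404 -1.60578836] [ 0.66  0.09 -1.1   1.78  0.09  1.32 -1.41]
[0.256, -0.85, -0.046, 0.002, -0.0, -0.001] rows 4
[0.257, -0.849, -0.044, 0.002, -0.001, -0.001] rows 4
  at [0.4298 0.3044 0.225 ]
```

Emit:
{"op": "carry_out", "data": {"steps": [[0.256, -0.85, -0.045, 0, 0, 0], [0.256, -0.85, -0.045, 0, 0, 0], [0.256, -0.85, -0.045, 0, 0, 0], [0.256, -0.85, -0.045, 0, 0, 0]]}}

```text
clock: 25.6
ee_pos: [0.4531, 0.2369, 0.2214]
tool_rot: [[0.813, 0.582, 0.001], [0.582, -0.813, -0.002], [0.0, 0.002, -1.0]]
ft_force: [0.8, -0.8, -1.0]
opening: 0.0259
grip_force: 30.0
```

Run:
```python
from plan import *
st=bot.read_state();print(st['clock'],st['ee_pos'],st['ft_force'],st['joint_pos'].round(2))
plan([((.4298,.3044,.225),yawR(np.radians(35.7)))])
```

```text
25.6 [0.45305313 0.23691275 0.22136064] [ 0.82240316 -0.82182767 -1.01814028] [ 0.55  0.13 -1.15  1.76  0.12  1.33 -1.57]
[0.254, -0.855, -0.047, 0.003, -0.0, -0.003] rows 4
  at [0.4298 0.3044 0.225 ]
```

Emit:
{"op": "carry_out", "data": {"steps": [[0.254, -0.855, -0.047, 0, 0, 0], [0.254, -0.855, -0.047, 0, 0, 0], [0.254, -0.855, -0.047, 0, 0, 0], [0.254, -0.855, -0.047, 0, 0, 0], [0.254, -0.855, -0.047, 0, 0, 0], [0.254, -0.855, -0.047, 0, 0, 0], [0.254, -0.855, -0.047, 0, 0, 0]]}}

```text
clock: 26.3
ee_pos: [0.4295, 0.3051, 0.2253]
tool_rot: [[0.813, 0.582, 0.001], [0.582, -0.813, -0.001], [0.0, 0.001, -1.0]]
ft_force: [-0.5, 0.6, -1.2]
opening: 0.0261
grip_force: 30.0
```

Run:
```python
from plan import *
from h import *
st=bot.read_state();print(st['clock'],st['ee_pos'],st['tool_rot'].round(4).tolist(),st['ft_force'],st['joint_pos'].round(2))
plan([((.4298,.3044,.172),yawR(np.radians(35.7)))])
tip=st['ee_pos']+.0882*st['tool_rot'][:,2];c=cap('side');m=[.4305,.3038,.075]
u,v=proj(c,m).astype(int);print('origin',u-40,v-50,'tip',proj(c,tip),'mouth',proj(c,m))
cv2.imwrite('pics/dock.png',cv2.resize(c['frame'][v-50:v+50,u-40:u+40,::-1],(400,500),interpolation=cv2.INTER_CUBIC))
```

```text
26.3 [0.42946717 0.30511921 0.22525114] [[0.8134, 0.5817, 0.0012], [0.5817, -0.8134, -0.0009], [0.0005, 0.0014, -1.0]] [-0.53361011  0.64206008 -1.19840678] [ 0.4   0.19 -1.18  1.72  0.19  1.35 -1.76]
[-0.002, 0.009, 0.666, 0.002, -0.001, -0.003] rows 4
  at [0.4298 0.3044 0.172 ]
origin 221 224 tip [261.97295665 254.56527454] mouth [261.89723614 274.72759493]
```

View pics/dock.png

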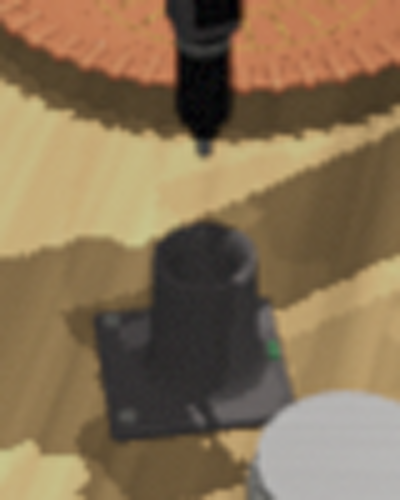

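The tip (side pixel 262,254) stands straight above the open socket (262,275). I descend with force checks.

Emit:
{"op": "carry_out", "data": {"steps": [[0, 0.005, 0.3, 0, 0, 0], [0, 0.005, 0.5, 0, 0, 0], [0, 0.005, 0.66, 0, 0, 0], [0, 0.005, 0.75, 0, 0, 0], [0, 0.005, 0.83, 0, 0, 0], [0, 0.005, 0.91, 0, 0, 0], [0, 0.005, 0.98, 0, 0, 0], [0, 0.005, 0.98, 0, 0, 0]]}}

```text
clock: 27.15
ee_pos: [0.4287, 0.3059, 0.1464]
tool_rot: [[0.812, 0.584, 0.0], [0.584, -0.812, -0.001], [-0.0, 0.001, -1.0]]
ft_force: [-1.4, 0.0, -0.9]
opening: 0.0255
grip_force: 30.0
```

Emit:
{"op": "carry_out", "data": {"steps": [[0, 0.022, 0.05, 0, 0, 0], [0, 0.022, 0.1, 0, 0, 0], [0, 0.022, 0.15, 0, 0, 0], [0, 0.022, 0.2, 0, 0, 0], [0, 0.022, 0.25, 0, 0, 0], [0, 0.022, 0.3, 0, 0, 0], [0, 0.022, 0.3, 0, 0, 0]]}}

```text
clock: 27.85
ee_pos: [0.4298, 0.3043, 0.1223]
tool_rot: [[0.812, 0.584, 0.0], [0.584, -0.812, -0.001], [-0.0, 0.001, -1.0]]
ft_force: [0.6, -0.7, -1.7]
opening: 0.0257
grip_force: 30.0
```

No contact so far. Descending the last 21.5 mm.

Emit:
{"op": "carry_out", "data": {"steps": [[0, 0, 0.06, 0, 0, 0], [0, 0, 0.12, 0, 0, 0], [0, 0, 0.17, 0, 0, 0], [0, 0, 0.21, 0, 0, 0], [0, 0, 0.24, 0, 0, 0], [0, 0, 0.26, 0, 0, 0], [0, 0, 0.265, 0, 0, 0], [0, 0, 0.265, 0, 0, 0]]}}

```text
clock: 28.65
ee_pos: [0.4301, 0.3044, 0.1016]
tool_rot: [[0.812, 0.584, 0.001], [0.584, -0.812, -0.001], [0.0, 0.001, -1.0]]
ft_force: [-0.7, -1.5, -1.8]
opening: 0.0255
grip_force: 30.0
```

Emit:
{"op": "carry_out", "data": {"steps": [[0, 0, 0.006, 0, 0, 0], [0, 0, 0.01, 0, 0, 0], [0, 0, 0.014, 0, 0, 0], [0, 0, 0.014, 0, 0, 0], [0, 0, 0.014, 0, 0, 0]]}}

```text
clock: 29.15
ee_pos: [0.4301, 0.3045, 0.1007]
tool_rot: [[0.812, 0.584, 0.001], [0.584, -0.812, -0.001], [0.001, 0.001, -1.0]]
ft_force: [-0.3, -2.6, 0.6]
opening: 0.0258
grip_force: 30.0
```

The force rose to about +0.6 N, so the shoulder is on the ledge. I release and back off.

Emit:
{"op": "carry_out", "data": {"steps": [[0, 0, 0, 0, 0, 0], [0, 0, 0, 0, 0, 0], [0, 0, 0, 0, 0, 0], [0, 0, 0, 0, 0, 0], [0, 0, 0, 0, 0, 0], [0, 0, 0, 0, 0, 0], [0, 0, 0, 0, 0, 0], [0, 0, 0, 0, 0, 0]], "grip": 0}}

```text
clock: 29.95
ee_pos: [0.4301, 0.3046, 0.1006]
tool_rot: [[0.812, 0.584, 0.001], [0.584, -0.812, -0.0], [0.001, 0.001, -1.0]]
ft_force: [-0.0, -0.3, -0.0]
opening: 0.0816
grip_force: 0.0
```

Emit:
{"op": "carry_out", "data": {"steps": [[0, 0, -0.1, 0, 0, 0], [0, 0, -0.3, 0, 0, 0], [0, 0, -0.6, 0, 0, 0], [0, 0, -0.95, 0, 0, 0], [0, 0, -0.95, 0, 0, 0]]}}

```text
clock: 30.45
ee_pos: [0.432, 0.3069, 0.1815]
tool_rot: [[0.812, 0.584, 0.008], [0.584, -0.812, 0.003], [0.008, 0.002, -1.0]]
ft_force: [-0.0, 0.6, -0.5]
opening: 0.0869
grip_force: 0.0
```

Emit:
{"op": "carry_out", "data": {"steps": [[0, 0, -0.7, 0, 0, 0], [0, 0, -0.7, 0, 0, 0], [0, 0, -0.7, 0, 0, 0], [0, 0, -0.7, 0, 0, 0], [0, 0, -0.7, 0, 0, 0]]}}

```text
clock: 30.95
ee_pos: [0.4293, 0.3041, 0.2315]
tool_rot: [[0.812, 0.584, -0.001], [0.584, -0.812, -0.001], [-0.001, 0.001, -1.0]]
ft_force: [0.9, 0.1, -0.5]
opening: 0.087
grip_force: 0.0
```

Run:
```python
from h import *
st=bot.read_state();print(st['clock'],st['ee_pos'],st['opening'],st['ft_force'])
for n in('side','wrist'):
    c=cap(n);P=cloud(c);x,y,z=np.moveaxis(P,-1,0)
    m=(np.hypot(x-.43,y-.303)<.035)&(z>.09)&(z<.17); t=m&(z>.144)
    print(n,m.sum(),np.percentile(z[m],99),P[t].mean(0).round(4),cv2.minAreaRect((P[t][:,:2]*1000).astype(np.float32)))
    if n=='side': a=cv2.resize(c['frame'][:,:,::-1],(800,600))
cv2.imwrite('pics/end.png',a)
```

```text
30.95 [0.42934723 0.30406731 0.23146247] 0.08700387115703156 [ 0.87260744  0.08189699 -0.53471908]
side 399 0.15368161462362653 [0.4305 0.3083 0.1501] ((430.86572265625, 305.36749267578125), (29.593725204467773, 28.464950561523438), 38.5296630859375)
wrist 1547 0.15317422811040493 [0.4309 0.3058 0.1513] ((430.2541809082031, 305.3067321777344), (29.236988067626953, 25.816184997558594), 35.775211334228516)
```

View pics/end.png

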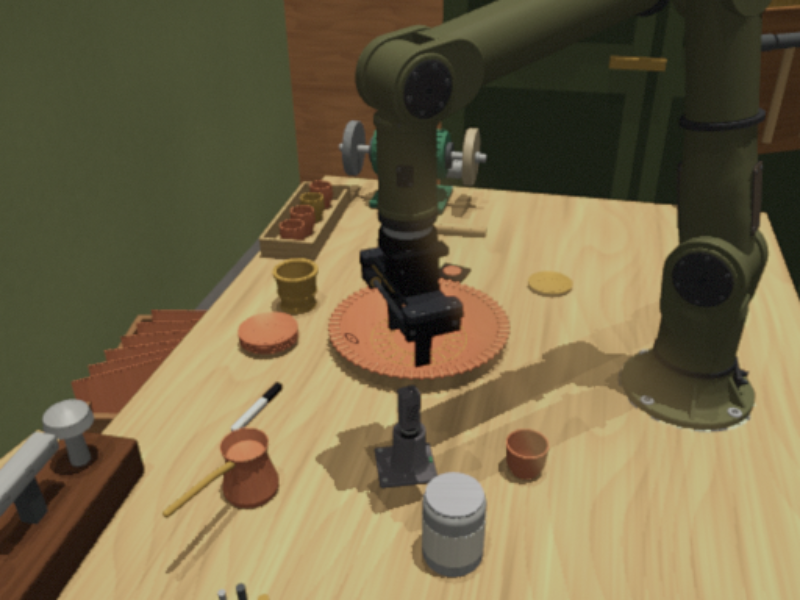

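The gauge stands upright in its dock at (408,410), its top at the same height as at the start (0.151 m). The tray, plate and bystanders look as in the first picture.

```bash
python3 -c "
from cell import bot
print(bot.job_done())"
```

```text
the job is handed in; nothing more can be done
None
```

The job is handed in: the gauge was zeroed on the copper disc, pressed square with about 3–4 N for at least 0.8 s in the floor ring and then the wall ring, and is back home in its dock with nothing else visibly moved, after about 31 s; the judge's verdict wasn't shown.

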